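Set out the refill jar and its flag clip on a free turntable

TASK

Stand the empty jar with the orange lid upright on the orange spot of the white turntable, and move the red spring clip from its stand onto the turntable's lip at the orange band, so that it grips the lip upright. The turntable runs freely: do not spin it, leave the band lined up with the black pointer, and set the jar down rather than dropping it. Leave the other jars, the bowl, the plate and the tongs as they are.

Things in the scene. Friction and masses are not known exactly. Their poses are not given: they have to be found in the camera images.
- jar_center (a point): Centre of the jar to be moved (half-way up, 32 mm above its base): an upright clear glass jar, 50 mm in diameter and 50 mm high, topped by an orange lid 45 mm in diameter and 14 mm high; 64 mm high in all, 130 g give or take a third. It starts standing on the slab to the left or right of the turntable. z points up.
- spot (a point): Centre of the orange disc (64 mm across) on the turntable's deck, at deck height (38 mm above the slab), 70 mm from the turntable's axis. x points outward from the axis to the orange band, z up. The tray is a white plastic dish 320 mm across; the other jars (same size, steel lids) stand on its other half, at least 120 mm from this spot.
- band (a point): Middle of the orange band, at the top edge of the tray's upright lip (60 mm above the slab), 157 mm from the axis, half-way through the lip's thickness. The lip is 6 mm thick and stands 22 mm above the deck; the band is 34 mm long along the lip. x points outward (through the lip), y along the lip, z up.
- tray (a joint): Angle of the turntable about its vertical axis, rad, positive anticlockwise from above; 0 at the start, when the band stands over the black pointer on the slab. It turns almost freely (about 0.012 N m of friction).
- clip_center (a point): Pivot of the red spring clip (like a wide clothes peg standing jaws down, 24 mm wide, 60 g), half-way up. Jaw tips 45 mm below, handle tops 44 mm above, a good grip 33 mm above this point. z up; x: direction in which jaws and handles open and close; y along the pivot pin. It starts gripping the fin of the stand, jaw tips 14 mm below the fin's top. A half turn makes no difference.
- clip_jaw (a joint): Opening of the clip, rad: 0 gripping a 6 mm edge (start; also on the lip): handles 46 mm wide over their tops, sloping inward below. 0.55 squeezed to the stop (about 10 N): outer faces of the handles parallel, 22 mm apart, jaws gaping 30 mm at the tips; it is then held firmly. -0.13 shut on nothing. Released, it closes with about 5 N.
- stand: Wooden stand for the clip, fixed to the slab: block 70 x 120 x 18 mm, with the fin 6 mm thick and 100 mm long (along its y) upright on its middle line up to 60 mm. Origin under its centre, z up, x through the fin.
- jar0: Bystander: jar with steel lid on the turntable, 50 mm across, 64 mm high. Origin under its centre.
- jar1: Bystander: jar with steel lid on the turntable, 50 mm across, 64 mm high. Origin under its centre.
- jar2: Bystander: jar with steel lid on the turntable, 50 mm across, 64 mm high. Origin under its centre.
- bowl: Bystander: steel mixing bowl, 200 mm across, 85 mm high. Origin under its centre.
- plate: Bystander: green plate, 200 mm across, 20 mm high. Origin under its centre.
- tongs: Bystander: aluminium tongs lying flat, 245 mm long along y, 75 mm across, 16 mm high. Origin on the underside, half-way along.
Mind the look-alikes: they are no part of the job. What is shaped like the part that bears jar_center but pink is not meant. There is more than one size of the part that bears clip_center; the job needs the smaller.

How it is judged:
At the end, for the whole second after the job is handed in: Jar upright, centre within 15 mm of the spot's; clip gripping the lip upright (0.3 rad), jaws 4 mm or more over it, within 18 mm of the band's middle along the lip, 12 mm across, square within 0.35 rad; turntable within 0.15 rad of its start; all at rest (horizontal distance between jar_center and spot below 0.015 m and z of jar_center in the frame of spot between 0.028 and 0.036 m and angle between jar_center's own z axis and vertical below 0.1 rad and x of clip_center in the frame of band between -0.012 and 0.012 m and y of clip_center in the frame of band between -0.018 and 0.018 m and z of clip_center in the frame of band between 0.015 and 0.041 m and angle between clip_center's own z axis and vertical below 0.3 rad and angle between the x axis of clip_center and the x axis of band, either way round below 0.35 rad and value of joint clip_jaw between -0.07 and 0.1 rad and value of joint tray between -0.15 and 0.15 rad and velocity of joint tray between -0.05 and 0.05 rad/s and linear speed of each of jar, clip below 0.02 m/s); the robot touches nothing.
It fails at once if the turntable was spun more than 0.3 rad from its start (value of joint tray above 0.3 rad or value of joint tray below -0.3 rad).
It fails at once if the jar was dropped or knocked (faster than 0.4 m/s while not in the fingers) (contact force between jar and the fingers below 0.05 N and linear speed of jar above 0.4 m/s).
It fails at once if a bystander jar was tipped (0.35 rad) or shifted by more than 60 mm (angle between any of jar0, jar1, jar2's own z axis and vertical above 0.35 rad or distance of any of jar0, jar1, jar2 from where it was at the start of the episode above 0.06 m).
It fails at once if the bowl, plate or tongs were moved by more than 30 mm (distance of any of bowl, plate, tongs from where it was at the start of the episode above 0.03 m).
It also fails if it takes over 61 s, if anything falls off the work surface, if the arm or the gripper's body presses on something with over 40 N, if the wrist force passes 120 N, or if a joint passes its speed limit or range.

ROBOT

A 6-joint arm with a two-finger parallel gripper is mounted at the origin on the work surface. World frame = base frame: x ahead of the robot, y to its left, z up, the work surface at z = 0. Lengths are in m, angles in rad, forces in N, time in s.
With the tool pointing down it reaches from about 0.4 to 0.825 m from the base axis. Payload 7 kg.
Tool frame: the origin (TCP) lies midway between the tips of the shut fingers; the grasp point (between the pads) lies arm.hold_point_z behind it (arm.hold_point_z is the distance from the TCP to the grasp point, in m); z points along the fingers, y is the line along which they close (so a half turn about z gives the same grasp; the last joint's range is limited). The gripper opens to 88 mm and grips with 3 to 60 N. Pads are 19 mm wide; open, the fingers measure 130 mm over their backs; the gripper's body (78 mm by 193 mm) begins 47 mm behind the grasp point.
Start: joints at [1.498, 0.359, 0.012, 0, -1.224, -0.288], TCP at [0.238, 0.632, 0.227] pointing down, gripper open.
Joint ranges: [-3.07, 3.07], [-1.43, 2.12], [-1.02, 1.25], [-3.03, 1.67], [-3.05, -0], [-3.03, 3.03]. Speed limits (rad/s): [2.39, 2.39, 3.01, 3.14, 3.14, 3.14].

INTERFACE

Orientations are given as [roll, pitch, yaw] about the fixed x, y, z axes, in that order (R = Rz(yaw) Ry(pitch) Rx(roll)).
In Python, from station import arm gives the robot as it stands.
- The arm moves only by the shell command python3 -m crank 'ROWS' [OPENING] [FORCE]. ROWS is JSON, a list that holds one entry, the list of rows, each a list of 4 numbers: the shift along the tool's x, y, z in units of 25 mm (1.0 is 25 mm), then the turn about the tool's z in units of 5 degrees (1.0 is 5 degrees). A call has 1 to 12 rows; each row is the pose to reach, as a shift and turn from the pose commanded when the call began, along the tool's axes at that moment; what a row does not reach only later rows make up. A row lasts 1/8 s, in which the tool goes at most 62.5 mm and 10.7 degrees, less where a joint would pass 70% of its speed; a pose out of reach is approached as far as the arm can. A call with a gripper value outside its range is refused whole. OPENING is the closure, from 0 (fully open) to 1 (shut), set as the call begins (- or left out, the last holds). The fingers move at their own pace and stop on an object; FORCE is the grip in N (left out, the last holds). Time passes only in rows, so rows that repeat a pose let the fingers close. It gives the time, the measured TCP pose, the force, the opening and the grip force at its end, in the units of the state.
- arm.get_state(): the state, without advancing time (a new reading comes with each control period).
- arm.grab_frame(name): name is "scene" or "side" or "wrist"; returns (picture, depth): 384x512x3 uint8, red, green, blue; 384x512 float32, m along the optical axis (not along the pixel's ray), 0 where there is no reading.
- arm.get_calibration(name): a dict with "mtx" (3x3 intrinsics, pixels), "k1" (the pictures are not rectified: a ray, as slopes to the right and down, at radius r is drawn at 1 + k1 r^2 times it, then the intrinsics apply), "R" (3x3) and "t" (3): a world point X has camera coordinates R X + t; the wrist camera has in their place "mount" (4x4, takes a point from camera to tool coordinates, whose origin is the TCP and whose axes are the flange's). Camera axes: x right, y down, z forward; pixel columns grow to the right and rows downward; lengths in m; the calibration is good to about 2 mm. A picture is of the moment at which its call begins: read the wrist's pose just before it. get_calibration takes no time and is no camera call.
- arm.job_done(): hands the job in; it is judged then, once.
Trained networks look in the newest picture that a camera, given by its name, has taken for a name from the list of things; names that differ only in an ending like _2 or _b are one class to them, and where a whole thing is asked for, a point or a joint stands for the part that bears it (a point fixed in the world has none). Each returns a list of dicts, best first, with "score" (0 to 1); they miss things now and then, are a little off and sometimes report something else, mostly with a low value. They report only what shows in the picture. A call takes as long as a camera call. They do not tell look-alikes from the thing itself.
- arm.recognise(thing, camera): "extent" ([left, top, width, height] in pixels, round what is visible of it).
- arm.trace(thing, camera): "mask" (384x512 bool, what is visible of it) and "extent" ([left, top, width, height] in pixels, round what is visible of it).
The state is a dict: "t": time; "q": joint angles; "qd": joint speeds; "joint_efforts": joint torques, N m; "eef_pos": TCP position; "ee_rot": TCP orientation; "force": force on the tool from outside, world axes, zero at the start; "moment": the same for the moment, N m; "width": finger opening in m; "gripper_force": force on a finger pad.
Only numpy, scipy, OpenCV 4.12 (cv2) and the standard library are available. Lean on these libraries where they do the work, as an engineer would, in place of code of your own. Each camera call takes 0.05 s, during which the arm holds its last target. There are 200 camera calls.

## Working session

There is one attempt and no reset: what is moved stays moved. The work goes in short steps, Python scripts to look and compute and a shell command to move; the robot and the scene stay as the last step left them, time stands still between calls to the robot, and variables do not carry over. Pictures are saved under pics/ and viewed, at most 10 in all, crops included, and the job is handed in when it is done.

```bash
ls; mkdir -p pics; cat > h.py <<'E'
import numpy as np, cv2
from station import arm
from scipy.spatial.transform import Rotation as Ro
def cam(name):
    c=arm.get_calibration(name)
    if name=="wrist":
        s=arm.get_state(); T=np.eye(4); T[:3,:3]=Ro.from_euler('xyz',s['ee_rot']).as_matrix(); T[:3,3]=s['eef_pos']
        M=T@np.array(c['mount']); R=M[:3,:3].T; t=-R@M[:3,3]
    else: R=np.array(c['R']);t=np.array(c['t'])
    return np.array(c['mtx']),float(c['k1']),R,t
def grab(name):
    C=cam(name); p,d=arm.grab_frame(name); return p,d,C
def rays(C,uv):
    K,k1,R,t=C; uv=np.asarray(uv,float).reshape(-1,1,2)
    return cv2.undistortPoints(uv,K,np.array([k1,0,0,0,0.])).reshape(-1,2)
def cloud(d,C):
    K,k1,R,t=C; h,w=d.shape; u,v=np.meshgrid(np.arange(w),np.arange(h))
    n=rays(C,np.stack([u,v],-1).reshape(-1,2)); z=d.reshape(-1,1)
    X=np.c_[n*z,z]; return ((X-t)@R).reshape(h,w,3)
def atz(C,uv,z):
    K,k1,R,t=C; n=rays(C,uv); D=np.c_[n,np.ones(len(n))]@R; o=-R.T@t
    return o+D*((z-o[2])/D[:,2:])
def save(p,f): cv2.imwrite(f,p[:,:,::-1])
E
python3 - <<'E'
from h import *
for n in("scene","side"):
    p,d,C=grab(n); np.savez(f'/tmp/{n}.npz',p=p,d=d); save(p,f'pics/{n}.png')
    print(n, (-C[2].T@C[3]).round(3))
    for th in("jar_center","clip_center"):
        for r in arm.recognise(th,n): print(th,r)
print(arm.get_state(), arm.hold_point_z)
E
```

```text
pics
scene [1.192 0.005 1.144]
jar_center {'extent': [348.3, 157.6, 15.4, 20.5], 'score': 0.77}
jar_center {'extent': [348.1, 182.0, 14.6, 20.7], 'score': 0.65}
jar_center {'extent': [372.5, 174.4, 17.5, 17.1], 'score': 0.64}
jar_center {'extent': [134.6, 219.6, 56.2, 55.9], 'score': 0.28}
clip_center {'extent': [123.1, 128.0, 18.5, 23.0], 'score': 0.73}
clip_center {'extent': [152.6, 141.4, 17.4, 25.1], 'score': 0.67}
clip_center {'extent': [135.3, 219.8, 56.5, 57.0], 'score': 0.63}
side [-0.085 -0.946  1.053]
jar_center {'extent': [169.5, 163.2, 12.3, 19.9], 'score': 0.76}
jar_center {'extent': [173.2, 149.3, 11.7, 17.4], 'score': 0.61}
jar_center {'extent': [193.6, 157.5, 13.3, 14.7], 'score': 0.53}
clip_center {'extent': [272.5, 306.8, 21.6, 30.7], 'score': 0.96}
clip_center {'extent': [277.3, 249.5, 13.1, 31.5], 'score': 0.62}
{'t': 0.3, 'q': array([ 1.49812655e+00,  3.58898035e-01,  1.16409727e-02, -8.76268139e-05,
       -1.22410825e+00, -2.88087469e-01]), 'qd': array([-5.39529667e-04, -9.66955877e-04,  2.34925339e-03, -1.31356505e-04,
        2.57330164e-03, -1.59974164e-05]), 'joint_efforts': array([-9.15216106e-05, -5.81809473e+01,  2.92815417e+01,  6.98995605e+00,
        9.23485437e-03, -1.10900171e-04]), 'eef_pos': array([0.23823973, 0.63138318, 0.22623969]), 'ee_rot': array([ 3.14102370e+00, -8.26595718e-05, -3.60787017e-01]), 'force': array([ 0.29263468,  0.27467617, -0.31910634]), 'moment': array([ 0.01722908, -0.00618032, -0.03083832]), 'gripper_force': 0.0, 'width': 0.08772028454411286} 0.0188
```

View pics/scene.png

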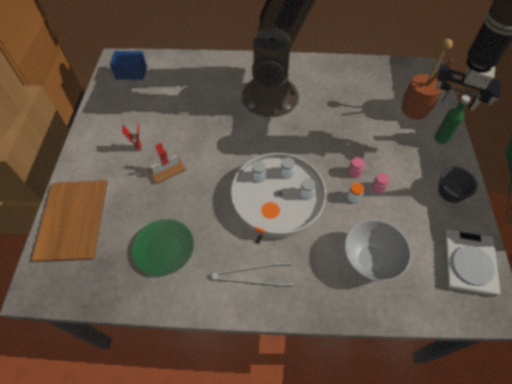

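View pics/side.png

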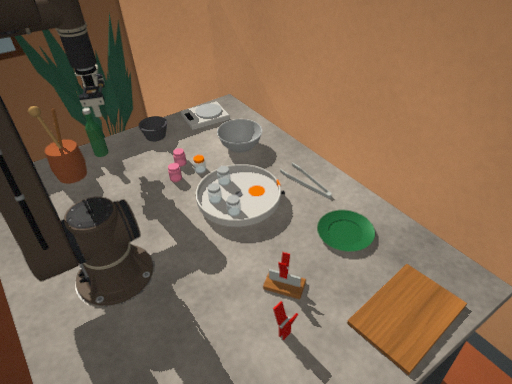

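The scene picture shows the target jar, with an orange lid, at (356,192). Its look-alikes are the pink jars at (357,167) and (381,183), and the steel-lid jars on the tray at (259,172), (287,168) and (307,188). The clip candidates are the one on the stand's fin at (163,154) and the loose one at (132,137). I choose the orange-lid jar and the clip on the stand, and will check both in one close crop while measuring.

```bash
cat > m.py <<'E'
from h import *
tiles=[]
for n in("scene","side"):
    f=np.load(f'/tmp/{n}.npz');p,d=f['p'],f['d'];C=cam(n);X=cloud(d,C)
    hsv=cv2.cvtColor(p,cv2.COLOR_RGB2HSV)
    H,S,V=[hsv[...,i].astype(int) for i in range(3)]
    for nm,m in(("orange",(H>=6)&(H<=18)&(S>190)&(V>150)),("red",((H<=4)|(H>=174))&(S>170)&(V>90)),("pink",(H>160)&(H<174)&(S>90)&(V>120)),("black",(V<45))):
        k,L,st,ce=cv2.connectedComponentsWithStats(m.astype(np.uint8))
        for i in range(1,k):
            if st[i,4]<6: continue
            P=X[(L==i)&(d>0)]
            if not len(P): continue
            md=np.median(P,0)
            if abs(md[1])>.75 or md[0]<.2 or md[0]>.85 or md[2]>.15 or md[2]<-.02: continue
            print(n,nm,ce[i].round(0),st[i,4],'med',md.round(3),'lo',np.percentile(P,5,axis=0).round(3),'hi',np.percentile(P,95,axis=0).round(3))
    bs=((345,145,390,215),(115,115,195,190)) if n=="scene" else ((160,140,215,185),(255,240,320,345))
    for a,b,c,e in bs: tiles.append(cv2.resize(p[b:e,a:c],(390,290),interpolation=cv2.INTER_CUBIC))
save(np.vstack([np.hstack(tiles[:2]),np.hstack(tiles[2:])]),'pics/crop.png')
E
python3 m.py
```

```text
scene orange [357. 188.] 87 med [0.49  0.307 0.066] lo [0.474 0.291 0.061] hi [0.505 0.322 0.07 ]
scene orange [270. 210.] 162 med [0.572 0.017 0.04 ] lo [ 0.551 -0.003  0.037] hi [0.592 0.037 0.043]
scene red [126. 132.] 42 med [ 0.307 -0.511  0.102] lo [ 0.299 -0.518  0.074] hi [ 0.318 -0.502  0.12 ]
scene red [138. 143.] 8 med [ 0.309 -0.485  0.035] lo [ 0.298 -0.486  0.027] hi [ 0.312 -0.48   0.053]
scene red [160. 149.] 45 med [ 0.39  -0.369  0.119] lo [ 0.383 -0.376  0.101] hi [ 0.42  -0.352  0.133]
scene red [164. 160.] 10 med [ 0.403 -0.36   0.072] lo [ 0.401 -0.363  0.062] hi [ 0.407 -0.356  0.079]
scene pink [357. 165.] 134 med [0.39  0.321 0.064] lo [0.365 0.303 0.029] hi [0.402 0.334 0.069]
scene pink [382. 180.] 100 med [0.45  0.399 0.065] lo [0.431 0.383 0.044] hi [0.464 0.413 0.069]
scene black [445. 120.] 6 med [0.206 0.652 0.113] lo [0.2   0.65  0.104] hi [0.208 0.654 0.114]
scene black [442. 126.] 14 med [0.21  0.652 0.081] lo [0.202 0.65  0.07 ] hi [0.218 0.658 0.092]
scene black [438. 132.] 6 med [0.207 0.65  0.041] lo [0.202 0.649 0.03 ] hi [0.209 0.653 0.053]
sc
[... 599 characters left out ...]
45]
side red [284. 265.] 182 med [ 0.397 -0.367  0.107] lo [ 0.383 -0.382  0.06 ] hi [ 0.418 -0.352  0.133]
side red [280. 313.] 172 med [ 0.294 -0.48   0.092] lo [ 0.281 -0.489  0.066] hi [ 0.309 -0.47   0.118]
side red [287. 327.] 156 med [ 0.292 -0.507  0.044] lo [ 0.284 -0.526  0.008] hi [ 0.314 -0.493  0.118]
side pink [176. 165.] 282 med [0.391 0.323 0.052] lo [0.359 0.293 0.012] hi [0.453 0.4   0.068]
side black [189. 116.] 34 med [0.637 0.668 0.034] lo [0.627 0.64  0.03 ] hi [0.65  0.699 0.038]
side black [144. 124.] 41 med [0.422 0.693 0.059] lo [0.399 0.67  0.045] hi [0.445 0.711 0.071]
side black [156. 134.] 163 med [0.441 0.611 0.038] lo [0.398 0.596 0.009] hi [0.48  0.64  0.064]
```

View pics/crop.png

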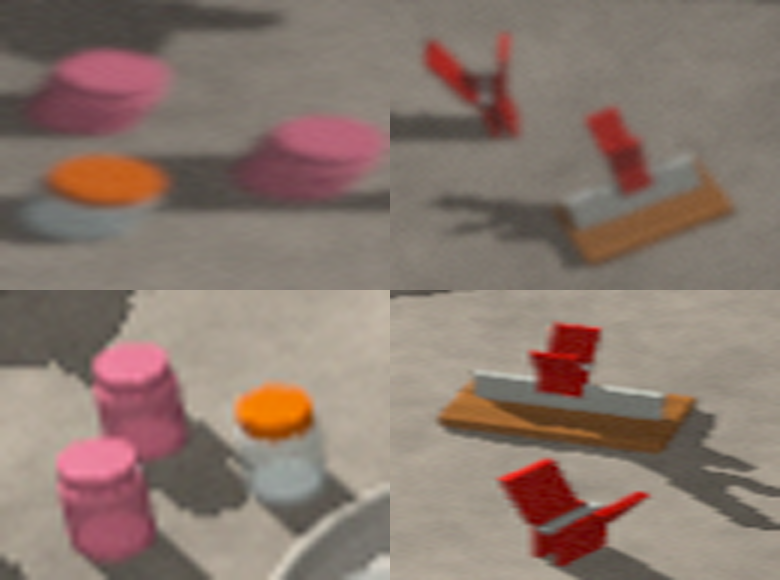

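The crop confirms the choices. The orange-lid glass jar (scene (356,192), lid z 0.066 m) stands apart from the two pink ones. The smaller red clip sits on the fin at scene (163,154), and the larger one lies loose on the slab.

```bash
cat >> h.py <<'E'
def go(x,y,z,yaw=None):
    s=arm.get_state(); r=Ro.from_euler('xyz',s['ee_rot']); dl=r.inv().apply(np.array([x,y,z])-s['eef_pos'])/.025
    cy=np.degrees(s['ee_rot'][2]); t=0 if yaw is None else ((cy-yaw+90)%180-90)/5
    print('units',dl.round(2),'turn',round(t,2),'(q6',s['q'][5].round(2),') yaw',cy.round(1),'pos',s['eef_pos'].round(4),'t',s['t'],'w',s['width'].round(4),'gf',s['gripper_force'])
E
python3 -c "
from h import *
print(arm.get_calibration('wrist'))
go(.487,.303,.226,-20.7)"
```

```text
{'mtx': array([[307.89259243,   0.        , 254.16179019],
       [  0.        , 307.89259243, 192.81074501],
       [  0.        ,   0.        ,   1.        ]]), 'k1': -0.006770354258156842, 'mount': array([[ 2.65581880e-04, -9.61355004e-01, -2.75311617e-01,
         7.51297959e-02],
       [ 9.99999853e-01,  3.85619581e-04, -3.81878083e-04,
        -1.14446176e-03],
       [ 4.73285956e-04, -2.75311475e-01,  9.61354965e-01,
        -1.56748818e-01],
       [ 0.00000000e+00,  0.00000000e+00,  0.00000000e+00,
         1.00000000e+00]])}Traceback (most recent call last):
  File "<string>", line 4, in <module>
    go(.487,.303,.226,-20.7)
    ~~^^^^^^^^^^^^^^^^^^^^^^
  File "h.py", line 27, in go
    print('units',dl.round(2),'turn',round(t,2),'(q6',s['q'][5].round(2),') yaw',cy.round(1),'pos',s['eef_pos'].round(4),'t',s['t'],'w',s['width'].round(4),'gf',s['gripper_force'])
                                                                                                                                        ^^^^^^^^^^^^^^^^
AttributeError: 'float' object has no attribute 'round'
```

```bash
sed -i "s/s\['width'\].round(4)/round(s['width'],4)/" h.py
python3 -m crank '[[[0,0,-1.5,0],[0,0,-3,0],[1.6,1,-3,0],[3.3,2.1,-3,0],[5,3.1,-3,0],[6.7,4.2,-3,0],[8.4,5.3,-3,0],[10,6.3,-3,0],[11.5,7.2,-2,0],[13,8.2,-1,0],[14,8.8,0,0],[14,8.8,0,0]]]' 0 20
cat > jar.py <<'E'
from h import *
p,d,C=grab("wrist"); X=cloud(d,C); hsv=cv2.cvtColor(p,cv2.COLOR_RGB2HSV).astype(int); save(p,'pics/w1.png')
m=((hsv[...,0]>=5)&(hsv[...,0]<=18)&(hsv[...,1]>180)&(hsv[...,2]>120)).astype(np.uint8)
k,L,st,ce=cv2.connectedComponentsWithStats(m)
for i in range(1,k):
    if st[i,4]<60: continue
    P=X[(L==i)&(d>0)]; top=P[P[:,2]>.060]
    print(ce[i].round(),st[i,4],np.median(P,0).round(4))
    if len(top)>30:
        (cx,cy),r=cv2.minEnclosingCircle(top[:,:2].astype(np.float32)*1000); print('lid',cx,cy,r,top.mean(0).round(4))
        go(cx/1000,cy/1000,.026)
E
python3 jar.py
```

```text
t: 1.8
eef_pos: [0.4881, 0.2997, 0.2244]
ee_rot: [3.138, 0.002, -0.364]
force: [-0.6, -0.6, -0.3]
width: 0.0877
gripper_force: 0.0
[486.  13.] 1329 [0.5589 0.0253 0.037 ]
[248. 179.] 1324 [0.4894 0.3071 0.0624]
lid 488.6827697753906 306.8894348144531 22.465774536132812 [0.4894 0.3071 0.0624]
units [-0.06 -0.23  8.  ] turn 0 (q6 0.31 ) yaw -20.8 pos [0.4883 0.3011 0.2259] t 1.85 w 0.0878 gf 0.0
```

```bash

python3 -m crank '[[[0,-0.23,0,0],[0,-0.23,1.5,0],[0,-0.23,3,0],[0,-0.23,4.5,0],[0,-0.23,6,0],[0,-0.23,7,0],[0,-0.23,7.8,0],[0,-0.23,8.2,0],[0,-0.23,8.4,0],[0,-0.23,8.4,0]]]' 0 20
python3 -m crank '[[[0,0,0,0],[0,0,0,0],[0,0,0,0],[0,0,0,0],[0,0,0,0],[0,0,0,0]]]' 0.7 20
python3 -m crank '[[[0,0,-0.3,0],[0,0,-1,0],[0,0,-2,0],[0,0,-4,0],[0,0,-6,0],[0,0,-6.5,0],[0,0,-6.5,0]]]'
python3 - <<'E'
from h import *
for n in("scene","side"):
    p,d,C=grab(n);X=cloud(d,C);hsv=cv2.cvtColor(p,cv2.COLOR_RGB2HSV).astype(int)
    m=((hsv[...,0]>=5)&(hsv[...,0]<=18)&(hsv[...,1]>180)&(hsv[...,2]>140)&(abs(X[...,0]-.57)<.12)&(abs(X[...,1])<.08)).astype(np.uint8)
    k,L,st,ce=cv2.connectedComponentsWithStats(m)
    for i in range(1,k):
        if st[i,4]<5: continue
        z=.038 if st[i,4]>60 else .060
        print(n,ce[i],st[i,4],'plane',atz(C,[ce[i]],z)[0].round(4),'med',np.median(X[L==i],0).round(4))
    # white lip points
    w=(hsv[...,1]<45)&(hsv[...,2]>120)&(X[...,2]>.054)&(X[...,2]<.063)&(np.hypot(X[...,0]-.505,X[...,1]-.04)<.19)&(np.hypot(X[...,0]-.505,X[...,1]-.04)>.14)
    P=X[w][:,:2]; A=np.c_[2*P,np.ones(len(P))]; s=np.linalg.lstsq(A,(P**2).sum(1),rcond=None)[0]; print(n,len(P),'axis',s[:2].round(4),'r',np.sqrt(s[2]+s[:2]@s[:2]).round(4))
go(.572,.016,.175,-112.6)
E
```

```text
t: 3.1
eef_pos: [0.4903, 0.3081, 0.017]
ee_rot: [-3.141, -0.0, -0.36]
force: [-0.1, 0.4, 0.5]
width: 0.0875
gripper_force: 0.0
t: 3.85
eef_pos: [0.4901, 0.3073, 0.0167]
ee_rot: [3.141, -0.0, -0.361]
force: [-0.3, -1.7, 2.6]
width: 0.0493
gripper_force: 20.0
t: 4.72
eef_pos: [0.4902, 0.3078, 0.1798]
ee_rot: [-3.14, -0.0, -0.361]
force: [-0.4, 0.5, -1.7]
width: 0.0495
gripper_force: 20.0
scene [270.0483871  209.89784946] 186 plane [0.5705 0.017  0.038 ] med [0.5708 0.0169 0.0406]
scene [260.33333333 230.11111111] 9 plane [ 0.6572 -0.0118  0.06  ] med [ 0.658  -0.0097  0.0608]
scene 397 axis [0.5063 0.0411] r 0.1563
side [277.7 182.3] 10 plane [ 0.6512 -0.017   0.06  ] med [ 0.6502 -0.0168  0.0631]
side [256.17886179 190.5203252 ] 123 plane [0.5721 0.0156 0.038 ] med [0.5714 0.0138 0.0404]
side 355 axis [0.5055 0.0389] r 0.1563
units [7.2  9.72 0.11] turn -17.62 (q6 0.31 ) yaw -20.7 pos [0.4893 0.3069 0.1776] t 4.825 w 0.0497 gf 19.999686777591705
```

```bash

python3 -m crank '[[[0.3,0.5,0,0.8],[1,1.5,0,2.4],[1.8,2.5,0,4],[2.6,3.5,0,5.6],[3.4,4.6,0,7.2],[4.2,5.7,0,8.8],[5,6.8,0,10.4],[5.8,7.8,0,12],[6.4,8.7,0,13.6],[6.9,9.3,0,15.2],[7.2,9.72,0,16.8],[7.2,9.72,0,17.9]]]'
python3 -m crank '[[[0,0,0,0],[0,0,0,0],[0,0,0,0]]]'
python3 - <<'E'
from h import *
p,d,C=grab("wrist");X=cloud(d,C);save(p,'pics/w2.png');hsv=cv2.cvtColor(p,cv2.COLOR_RGB2HSV).astype(int)
m=((hsv[...,0]>=5)&(hsv[...,0]<=18)&(hsv[...,1]>180)&(hsv[...,2]>120)).astype(np.uint8)
k,L,st,ce=cv2.connectedComponentsWithStats(m)
for i in range(1,k):
    if st[i,4]<30: continue
    P=X[(L==i)&(d>0)]; print(ce[i].round(),st[i],np.median(P,0).round(4),P.min(0).round(4),P.max(0).round(4))
go(.5718,.0161,.056,-110)
E
```

```text
t: 6.32
eef_pos: [0.5718, 0.0154, 0.1767]
ee_rot: [3.138, -0.002, -1.928]
force: [0.2, -0.8, -1.8]
width: 0.0495
gripper_force: 20.0
t: 6.7
eef_pos: [0.5726, 0.0168, 0.1787]
ee_rot: [3.141, -0.0, -1.921]
force: [0.7, 0.1, -0.4]
width: 0.0499
gripper_force: 20.0
[255. 177.] [ 224  150   63   53 2601] [0.57   0.0125 0.0372] [ 0.5419 -0.0141  0.0348] [0.6041 0.0452 0.1648]
[162. 185.] [156 168  15  35 368] [ 0.6527 -0.0136  0.0585] [ 0.6464 -0.0307  0.0044] [0.6766 0.0019 0.0608]
[255. 249.] [ 215  236   82   23 1304] [5.672e-01 2.000e-04 2.223e-01] [ 0.5531 -0.0029  0.2127] [0.5856 0.0134 0.2262]
[254. 302.] [ 202  288  106   29 2934] [0.575  0.0217 0.2246] [ 0.5529 -0.0083 -0.0021] [0.6942 0.1677 0.2704]
units [0.04 0.02 4.91] turn -0.02 (q6 -0.72 ) yaw -110.1 pos [0.5726 0.0168 0.1788] t 6.75 w 0.0496 gf 19.999723434448242
```

View pics/w2.png

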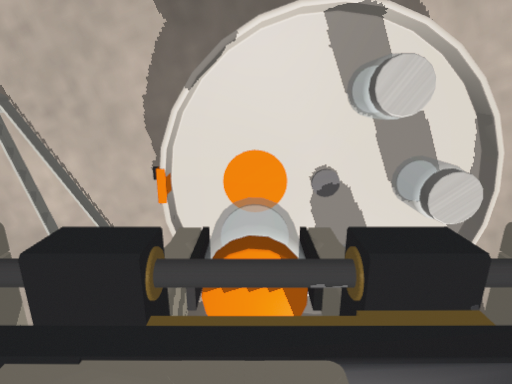

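```bash

python3 -m crank '[[[0,0,0.5,0],[0,0,1.5,0],[0,0,2.5,0],[0,0,3.4,0],[0,0,4.1,0],[0,0,4.5,0],[0,0,4.7,0],[0,0,4.78,0],[0,0,4.83,0],[0,0,4.87,0],[0,0,4.87,0]]]'
python3 -m crank '[[[0,0,0.03,0],[0,0,0.03,0],[0,0,0.03,0]]]'
python3 -m crank '[[[0,0,0.03,0],[0,0,0.03,0],[0,0,0.03,0]]]'
python3 -m crank '[[[0,0,0.03,0],[0,0,0.03,0],[0,0,0.03,0]]]'
```

```text
t: 8.12
eef_pos: [0.5729, 0.0166, 0.0576]
ee_rot: [-3.141, 0.0, -1.923]
force: [-0.6, 0.1, -0.6]
width: 0.0497
gripper_force: 20.0
t: 8.5
eef_pos: [0.5728, 0.0166, 0.0566]
ee_rot: [-3.142, 0.0, -1.923]
force: [1.0, 0.8, -0.3]
width: 0.0494
gripper_force: 20.0
t: 8.88
eef_pos: [0.5727, 0.0166, 0.0558]
ee_rot: [3.142, -0.0, -1.923]
force: [-0.9, 0.2, -1.3]
width: 0.0495
gripper_force: 20.0
t: 9.25
eef_pos: [0.5728, 0.0166, 0.0551]
ee_rot: [3.142, -0.0, -1.923]
force: [0.3, -0.6, -2.3]
width: 0.0495
gripper_force: 20.0
```

```bash

python3 -m crank '[[[0,0,0.03,0],[0,0,0.03,0],[0,0,0.03,0]]]'
python3 -m crank '[[[0,0,0.03,0],[0,0,0.03,0],[0,0,0.03,0]]]'
```

```text
t: 9.62
eef_pos: [0.5729, 0.0166, 0.0546]
ee_rot: [-3.141, 0.0, -1.923]
force: [-2.0, 0.8, 3.6]
width: 0.0497
gripper_force: 20.0
t: 10.0
eef_pos: [0.5729, 0.0167, 0.0546]
ee_rot: [-3.141, 0.0, -1.922]
force: [-4.3, 1.3, 11.6]
width: 0.0497
gripper_force: 20.0
```

```bash

python3 -m crank '[[[0,0,-0.05,0],[0,0,-0.05,0],[0,0,-0.05,0]]]' - 3
python3 -m crank '[[[0,0,0,0],[0,0,0,0],[0,0,0,0],[0,0,0,0]]]' 0.25 3
python3 -m crank '[[[0,0,-0.5,0],[0,0,-1,0],[0,0,-2,0],[0,0,-3,0],[0,0,-4,0],[0,0,-5,0],[0,0,-6,0],[0,0,-6,0]]]'
python3 - <<'E'
from h import *
p,d,C=grab("wrist");X=cloud(d,C);save(p,'pics/w3.png');hsv=cv2.cvtColor(p,cv2.COLOR_RGB2HSV).astype(int)
m=((hsv[...,0]>=5)&(hsv[...,0]<=18)&(hsv[...,1]>180)&(hsv[...,2]>120)).astype(np.uint8)
k,L,st,ce=cv2.connectedComponentsWithStats(m)
for i in range(1,k):
    if st[i,4]<30: continue
    P=X[(L==i)&(d>0)]; print(ce[i].round(),st[i],np.median(P,0).round(4)); T=P[(P[:,2]>.094)&(P[:,2]<.106)]; D=P[abs(P[:,2]-.038)<.006]
    for n,Q in(('lid',T),('spot',D)):
        if len(Q)>50: print(n,cv2.minEnclosingCircle(Q[:,:2].astype(np.float32)*1000),Q[:,2].mean())
E
```

```text
t: 10.38
eef_pos: [0.5727, 0.0166, 0.0546]
ee_rot: [3.141, -0.0, -1.923]
force: [-0.6, -0.3, -0.2]
width: 0.0498
gripper_force: 3.0
t: 10.88
eef_pos: [0.5728, 0.0166, 0.0549]
ee_rot: [-3.141, 0.0, -1.923]
force: [-0.1, -0.2, -0.5]
width: 0.0657
gripper_force: 0.0
t: 11.88
eef_pos: [0.5741, 0.0169, 0.2082]
ee_rot: [-3.137, 0.003, -1.923]
force: [-0.1, 0.5, -1.2]
width: 0.0658
gripper_force: 0.0
[258. 159.] [228 145  58  40 685] [ 0.5615 -0.0008  0.0372]
spot ((572.965576171875, 17.17774200439453), 31.282188415527344) 0.03714161866787965
[173. 176.] [167 161  13  32 302] [ 0.6528 -0.0139  0.0585]
[256. 191.] [ 232  167   49   49 1846] [0.574  0.0182 0.1005]
lid ((574.2896728515625, 19.319293975830078), 22.189706802368164) 0.10042538411245551
```

View pics/w3.png

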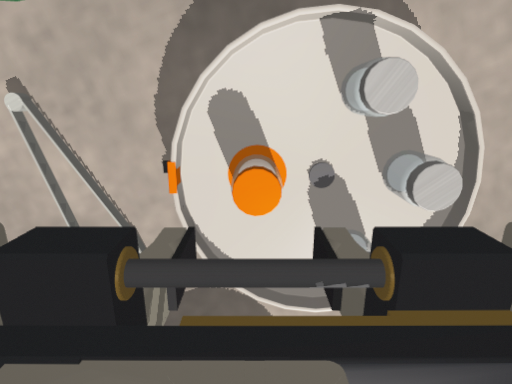

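The jar stands on the spot: lid centre (0.574,0.019) against spot (0.573,0.017), with the lid at (256,191) in the wrist picture. The band at (173,177) has not moved. The clip is next.

```bash

python3 -m crank '[[[0.4,0,-0.5,-0.5],[1.6,0.1,-1.2,-1.5],[3.2,0.3,-1.6,-2.5],[4.9,0.4,-1.6,-3.5],[6.6,0.5,-1.6,-4.5],[8.3,0.6,-1.6,-5.5],[10,0.8,-1.6,-6.5],[11.7,0.9,-1.6,-7.5],[13.4,1,-1.6,-8.5],[15,1.2,-1.6,-9.3],[16.4,1.3,-1.6,-10],[16.8,1.3,-1.6,-10]]]' 0.1
python3 -m crank '[[[0,0,0,0],[0,0,0,0],[0,0,0,0]]]'
cat > clip.py <<'E'
from h import *
import sys
p,d,C=grab("wrist");X=cloud(d,C);save(p,'pics/%s.png'%sys.argv[1]);hsv=cv2.cvtColor(p,cv2.COLOR_RGB2HSV).astype(int)
print((-C[2].T@C[3]).round(3))
m=(((hsv[...,0]<=4)|(hsv[...,0]>=174))&(hsv[...,1]>150)&(hsv[...,2]>70)).astype(np.uint8)
k,L,st,ce=cv2.connectedComponentsWithStats(m)
for i in range(1,k):
    if st[i,4]<60: continue
    P=X[(L==i)&(d>0)]; print(ce[i].round(),st[i],np.median(P,0).round(4),P.min(0).round(3),P.max(0).round(3))
    T=P[P[:,2]>P[:,2].max()-.006]; print(' top',len(T),cv2.minAreaRect(T[:,:2].astype(np.float32)*1000))
f=(abs(X[...,2]-.0585)<.004)&(m==0)&(hsv[...,1]<90)&(np.hypot(X[...,0]-.4,X[...,1]+.365)<.075)
if f.sum()>20: print('fin',f.sum(),cv2.minAreaRect(X[f][:,:2].astype(np.float32)*1000))
b=(abs(X[...,2]-.0175)<.004)&(np.hypot(X[...,0]-.4,X[...,1]+.365)<.085)
if b.sum()>20: print('block',b.sum(),cv2.minAreaRect(X[b][:,:2].astype(np.float32)*1000))
E
python3 clip.py w4
```

```text
t: 13.42
eef_pos: [0.3961, -0.3676, 0.2442]
ee_rot: [3.141, 0.001, -1.052]
force: [0.2, -0.2, 0.4]
width: 0.079
gripper_force: 0.0
t: 13.8
eef_pos: [0.3979, -0.3657, 0.2449]
ee_rot: [-3.141, -0.0, -1.049]
force: [-0.0, -0.5, -0.1]
width: 0.0789
gripper_force: 0.0
[ 0.436 -0.429  0.402]
[412.  98.] [ 363   79   88   38 1456] [ 0.308  -0.511   0.0939] [ 0.26  -0.526 -0.001] [ 0.322 -0.493  0.118]
 top 332 ((306.20965576171875, -519.8087158203125), (32.227352142333984, 7.855762004852295), 9.690149307250977)
[393. 133.] [359 114  63  41 933] [ 0.3037 -0.4747  0.0924] [ 0.217 -0.491 -0.002] [ 0.317 -0.461  0.118]
 top 281 ((296.91156005859375, -467.45703125), (32.45143508911133, 7.549264430999756), 10.65099811553955)
[265. 182.] [255 161  22  40 515] [ 0.3911 -0.372   0.1124] [ 0.377 -0.384  0.017] [ 0.404 -0.341  0.132]
 top 141 ((385.1170349121094, -374.42767333984375), (5.246070861816406, 23.458101272583008), 34.115821838378906)
[238. 184.] [227 162  23  42 545] [ 0.4126 -0.3573  0.115 ] [ 0.398 -0.371 -0.003] [ 0.425 -0.299  0.132]
 top 167 ((417.0602722167969, -352.90283203125), (6.006250381469727, 23.62499237060547), 33.285152435302734)
fin 318 ((402.45904541015625, -366.0579528808594), (6.0987091064453125, 100.05772399902344), 34.253570556640625)
block 3424 ((402.4158630371094, -366.23651123046875), (69.84524536132812, 119.7662124633789), 34.255462646484375)
```

View pics/w4.png

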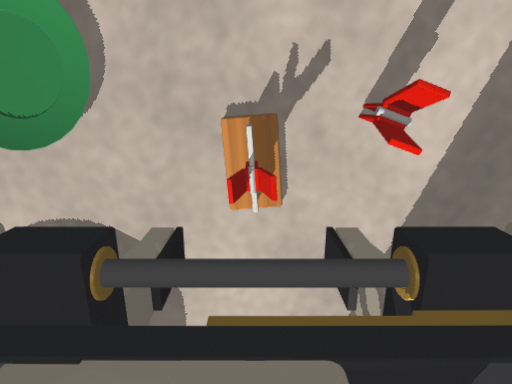

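```bash
python3 -c "
from h import *
go(.4013,-.3638,.105,-55.8)"
```

```text
units [ 0.   -0.16  5.6 ] turn -0.86 (q6 0.9 ) yaw -60.1 pos [ 0.3979 -0.3657  0.2449] t 13.85 w 0.0789 gf 0.0
```

```bash

python3 -m crank '[[[0,-0.16,0,-0.4],[0,-0.16,0.5,-0.86],[0,-0.16,1.5,-0.86],[0,-0.16,2.5,-0.86],[0,-0.16,3.5,-0.86],[0,-0.16,4.5,-0.86],[0,-0.16,5.1,-0.86],[0,-0.16,5.5,-0.86],[0,-0.16,5.6,-0.86],[0,-0.16,5.6,-0.86],[0,-0.16,5.6,-0.86]]]'
python3 -m crank '[[[0,0,0,0],[0,0,0,0],[0,0,0,0],[0,0,0,0],[0,0,0,0],[0,0,0,0],[0,0,0,0],[0,0,0,0]]]' 0.9 25
```

```text
t: 15.22
eef_pos: [0.4013, -0.3647, 0.1055]
ee_rot: [-3.141, -0.001, -0.975]
force: [-0.6, -0.7, 0.1]
width: 0.0789
gripper_force: 0.0
t: 16.23
eef_pos: [0.4009, -0.3644, 0.1048]
ee_rot: [-3.142, 0.0, -0.975]
force: [-0.6, 0.2, 0.5]
width: 0.0215
gripper_force: 25.0
```

```bash

python3 -m crank '[[[0,0,-0.3,0],[0,0,-1,0],[0,0,-2,0],[0,0,-3,0],[0,0,-4,0],[-0.3,-0.8,-4,0.8],[-0.9,-2.4,-4,2.2],[-1.5,-4,-4,3.6],[-2.1,-5.6,-4,5],[-2.7,-7.2,-4,6.4],[-3.2,-8.6,-4,7.6],[-3.6,-9.6,-4,8.4]]]'
python3 -m crank '[[[-0.3,-0.3,0,0.6],[-0.9,-1.1,0,1.2],[-1.9,-2,0,1.8],[-3,-2.8,0,2.4],[-4,-3.5,0,2.4],[-4,-3.5,0,2.4]]]'
python3 - <<'E'
from h import *
go(.653,-.014,.205,-110)
E
```

```text
t: 17.73
eef_pos: [0.55, -0.1539, 0.2054]
ee_rot: [-3.141, 0.0, -1.71]
force: [0.4, 0.1, -0.2]
width: 0.0218
gripper_force: 25.0
t: 18.48
eef_pos: [0.6505, -0.0667, 0.2046]
ee_rot: [3.141, -0.0, -1.916]
force: [0.4, 0.1, -0.2]
width: 0.0215
gripper_force: 25.0
units [-2.02  0.62 -0.02] turn 0.05 (q6 -0.54 ) yaw -109.8 pos [ 0.6505 -0.0667  0.2046] t 18.475 w 0.0215 gf 24.974353909492493
```

```bash
python3 - <<'E'
from h import *
p,d,C=grab("wrist");X=cloud(d,C);save(p,'pics/w5.png');hsv=cv2.cvtColor(p,cv2.COLOR_RGB2HSV).astype(int)
rr=np.hypot(X[...,0]-.506,X[...,1]-.04)
m=((hsv[...,0]>=5)&(hsv[...,0]<=18)&(hsv[...,1]>180)&(hsv[...,2]>100))&(X[...,2]>.0565)&(X[...,2]<.063)&(rr>.145)&(rr<.17)
B=X[m]; print('band top',len(B),B.mean(0).round(4),cv2.minAreaRect(B[:,:2].astype(np.float32)*1000))
w=(X[...,2]>.056)&(X[...,2]<.063)&(rr>.145)&(rr<.17)
P=X[w][:,:2]; A=np.c_[2*P,np.ones(len(P))]; s=np.linalg.lstsq(A,(P**2).sum(1),rcond=None)[0]; print(len(P),'axis',s[:2].round(4),'r',np.sqrt(s[2]+s[:2]@s[:2]).round(4))
v=B.mean(0)[:2]-s[:2]; print(np.degrees(np.arctan2(v[1],v[0])),np.hypot(*v))
r=((hsv[...,0]<=4)|(hsv[...,0]>=174))&(hsv[...,1]>150)&(hsv[...,2]>60)&(X[...,2]>.1); Q=X[r]
if len(Q): print('clip',len(Q),Q.min(0).round(3),Q.max(0).round(3))
E
```

```text
band top 0 [nan nan nan] ((0.0, 0.0), (0.0, 0.0), 0.0)
1935 axis [0.5086 0.0395] r 0.1539
nan nan
clip 2041 [ 0.627 -0.136  0.144] [ 0.672 -0.051  0.361]<stdin>:5: RuntimeWarning: Mean of empty slice.
  ret = um.true_divide(
<stdin>:8: RuntimeWarning: Mean of empty slice.
```

View pics/w5.png

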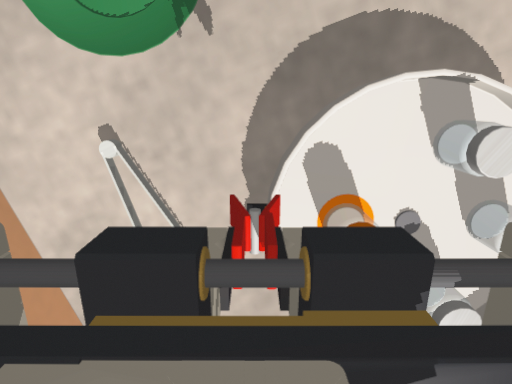

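```bash

python3 -m crank '[[[-0.4,0.15,0,0],[-1,0.3,0,0],[-1.6,0.5,0,0],[-2,0.62,0,0],[-2.02,0.62,0,0],[-2.02,0.62,0,0],[-2.02,0.62,0,0]]]'
python3 - <<'E'
from h import *
go(.653,-.014,.105,-110)
p,d,C=grab("side"); q,d2,C2=grab("scene")
a=cv2.resize(p[140:240,200:330],(390,300),interpolation=2);b=cv2.resize(q[150:250,210:340],(390,300),interpolation=2);save(np.hstack([a,b]),'pics/c6.png')
E
```

```text
t: 19.4
eef_pos: [0.652, -0.0158, 0.2048]
ee_rot: [3.141, -0.0, -1.918]
force: [0.0, -0.1, -1.2]
width: 0.0219
gripper_force: 25.0
units [-0.08 -0.01  3.99] turn 0.02 (q6 -0.62 ) yaw -109.9 pos [ 0.652  -0.0158  0.2048] t 19.4 w 0.0219 gf 24.974212646484375
```

View pics/c6.png

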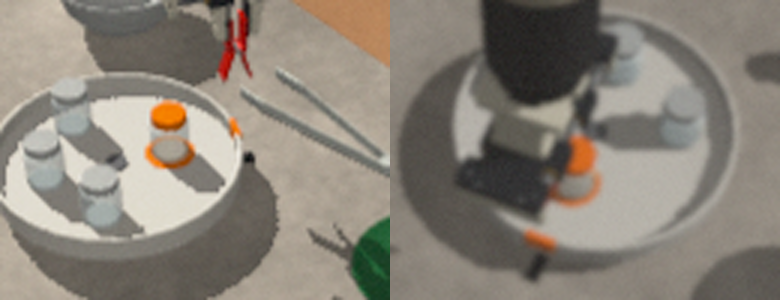

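The side view (left crop) shows the jar on the spot and the clip hanging with its jaws open near the band. The scene view (right crop) shows the band at the pointer. I'll lower the clip now.

```bash

python3 -m crank '[[[-0.08,0,0.5,0],[-0.08,0,1.2,0],[-0.08,0,2,0],[-0.08,0,2.6,0],[-0.08,0,3,0],[-0.08,0,3.2,0],[-0.08,0,3.35,0],[-0.08,0,3.5,0],[-0.08,0,3.6,0],[-0.08,0,3.6,0]]]'
python3 -m crank '[[[0,0,0.1,0],[0,0,0.2,0],[0,0,0.3,0],[0,0,0.38,0],[0,0,0.38,0]]]'
python3 - <<'E'
from h import *
go(.653,-.014,.105,-110)
p,d,C=grab("side"); q,d2,C2=grab("scene")
a=cv2.resize(p[140:240,200:330],(390,300),interpolation=2);b=cv2.resize(q[150:250,210:340],(390,300),interpolation=2);save(np.hstack([a,b]),'pics/c7.png')
E
```

```text
t: 20.75
eef_pos: [0.6527, -0.0136, 0.1148]
ee_rot: [-3.142, 0.0, -1.918]
force: [-0.3, -1.1, 0.2]
width: 0.0215
gripper_force: 25.0
t: 21.38
eef_pos: [0.6526, -0.0136, 0.1051]
ee_rot: [3.141, -0.0, -1.918]
force: [-0.5, 0.4, -0.3]
width: 0.0216
gripper_force: 25.0
units [ 0.01 -0.02  0.  ] turn 0.03 (q6 -0.62 ) yaw -109.9 pos [ 0.6526 -0.0136  0.1051] t 21.375 w 0.0216 gf 24.974207282066345
```

View pics/c7.png

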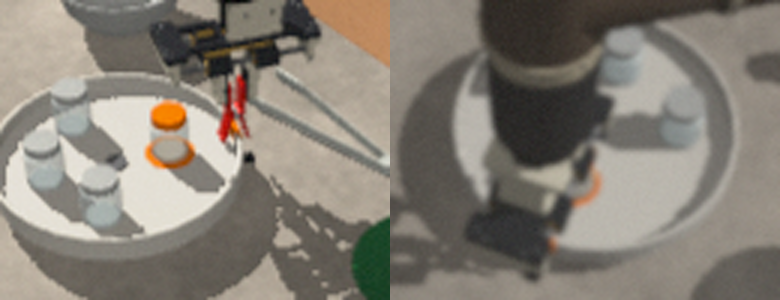

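The side crop shows the jaws straddling the lip at the band, around (237,130). I'll release in two stages.

```bash

python3 -m crank '[[[0,0,0,0],[0,0,0,0],[0,0,0,0],[0,0,0,0]]]' 0.52 20
python3 -m crank '[[[0,0,0,0],[0,0,0,0],[0,0,0,0],[0,0,0,0]]]' 0.35
python3 -m crank '[[[0,0,-0.3,0],[0,0,-0.8,0],[0,0,-1.6,0],[0,0,-2.6,0],[0,0,-4,0],[0,0,-5,0],[1.5,0,-5.5,0],[3.5,0,-5.5,0],[5,0,-5.5,0],[5,0,-5.5,0],[5,0,-5.5,0]]]'
python3 - <<'E'
from h import *
for n in("side","scene"):
    p,d,C=grab(n);X=cloud(d,C);hsv=cv2.cvtColor(p,cv2.COLOR_RGB2HSV).astype(int)
    m=((hsv[...,0]<=4)|(hsv[...,0]>=174))&(hsv[...,1]>150)&(hsv[...,2]>60)&(np.hypot(X[...,0]-.653,X[...,1]+.014)<.07)&(X[...,2]>.02)
    Q=X[m]; print(n,len(Q),Q.mean(0).round(4),Q.min(0).round(3),Q.max(0).round(3)); T=Q[Q[:,2]>.12]
    if len(T)>3: print(' top',cv2.minAreaRect(T[:,:2].astype(np.float32)*1000))
    o=(hsv[...,0]>=5)&(hsv[...,0]<=18)&(hsv[...,1]>180)&(hsv[...,2]>140)&(np.hypot(X[...,0]-.574,X[...,1]-.018)<.06)&(X[...,2]>.09)
    print(' lid',X[o].mean(0).round(4),o.sum())
    a=cv2.resize(p[140:240,200:330] if n=="side" else p[150:250,210:340],(390,300),interpolation=2)
    L=a if n=="side" else np.hstack([L,a])
save(L,'pics/c8.png')
E
```

```text
t: 21.98
eef_pos: [0.6523, -0.0135, 0.1051]
ee_rot: [3.141, -0.0, -1.918]
force: [-0.4, 0.3, -0.6]
width: 0.0418
gripper_force: 4.7
t: 22.48
eef_pos: [0.6529, -0.0136, 0.1055]
ee_rot: [-3.141, 0.0, -1.918]
force: [-0.6, -0.8, -0.1]
width: 0.0566
gripper_force: 0.0
t: 23.85
eef_pos: [0.6104, -0.1312, 0.2437]
ee_rot: [-3.141, 0.0, -1.918]
force: [-0.7, -0.1, -0.6]
width: 0.0571
gripper_force: 0.0
side 72 [ 0.6508 -0.0196  0.1027] [ 0.627 -0.033  0.047] [0.67  0.001 0.136]
 top ((648.8819580078125, -15.362516403198242), (20.777475357055664, 43.81745529174805), 70.28748321533203)
 lid [0.5697 0.0109 0.1025] 77
scene 66 [ 0.647  -0.008   0.1111] [ 0.629 -0.019  0.069] [0.673 0.004 0.134]
 top ((652.4767456054688, -6.621916770935059), (17.196922302246094, 44.10105895996094), 79.95118713378906)
 lid [0.5767 0.0192 0.1034] 93
```

View pics/c8.png

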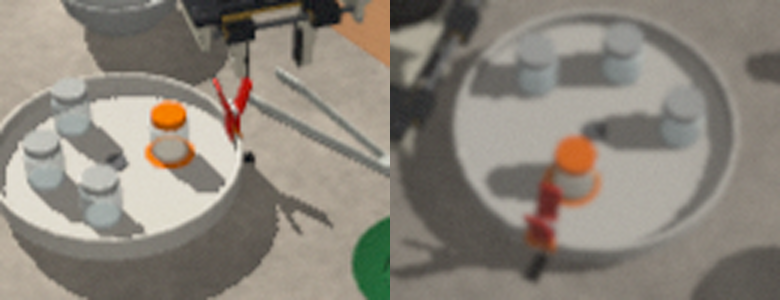

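The clip stands upright on the lip at the band, with its handle tops at z 0.135 and 44 mm wide. The jar is on the spot, the band is at the pointer, and the gripper is clear.

```bash
python3 -m crank '[[[0,0,0,0],[0,0,0,0],[0,0,0,0],[0,0,0,0]]]'; python3 -c "
from station import arm; print(arm.job_done())"
```

```text
t: 24.45
eef_pos: [0.6103, -0.131, 0.2428]
ee_rot: [3.142, -0.0, -1.917]
force: [0.3, -0.5, -0.1]
width: 0.0569
gripper_force: 0.0
the job is handed in; nothing more can be done
None
```

I handed the job in at about 24 s of the allowed 61: the orange-lid jar stands upright within about 3 mm of the spot's centre, and the red clip grips the lip upright at the orange band, still lined up with the pointer; no verdict came back.

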